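# Index the finish wheel to the combed sample

## Robot

A 7-joint arm with a two-finger parallel gripper is mounted at the origin on the work surface. World frame = base frame: x ahead of the robot, y to its left, z up, the work surface at z = 0. Lengths are in m, angles in rad, forces in N, time in s.
With the tool pointing down it reaches from about 0.425 to 0.925 m from the base axis. Payload 6.8 kg.
Tool frame: the origin (TCP) lies midway between the tips of the shut fingers; the grasp point (between the pads) lies 19 mm behind it; z points along the fingers, x is the direction in which the jaws open and shut, and the axes are right-handed (so a half turn about z gives the same grasp; the last joint's range is limited). The gripper opens to 85 mm and grips with 20 to 120 N. Pads are 22 mm wide; open, the fingers measure 114 mm over their backs; the gripper's body (76 mm by 85 mm) begins 54 mm behind the grasp point. The pads swing forward as they close: fully open they stand 13 mm farther back than shut.
Start: joints at [1.007, 0.477, 0.022, 1.555, -0.011, 1.109, -0.083], TCP at [0.297, -0.606, 0.231] pointing down, gripper open.
Joint ranges: [-2.96, 2.96], [-0.34, 2.1], [-1.41, 1.46], [0.24, 2.44], [-1.37, 4.51], [0.17, 1.92], [-2.96, 2.96]. Speed limits (rad/s): [2.39, 2.39, 3.14, 3.14, 3.14, 3.14, 3.14].

## Interface

Orientations are given as a rotation vector (axis times angle).
In Python, from bench import r gives the robot as it stands. The module is installed in compiled form; this text tells all that it offers.
- The arm moves only by the shell command python3 -m pendant 'ROWS' [OPENING] [FORCE]. ROWS is text: rows parted by semicolons, each of 4 numbers parted by spaces: the shift along the tool's x, y, z in cm, then the turn about the tool's z in degrees. A call has 1 to 8 rows; each row shifts and turns the pose as measured when the row begins, along the tool's axes as they then stand; what a row does not reach is not made up. A row lasts 1/12 s, in which the tool goes at most 41.7 mm and 7.16 degrees, less where a joint would pass 70% of its speed; a pose out of reach is approached as far as the arm can. A call with a gripper value outside its range is refused whole. OPENING is the closure in counts, from 0 (fully open) to 255 (shut), set as the call begins (- or left out, the last holds). The fingers move at their own pace and stop on an object; FORCE is the grip in N (left out, the last holds). Time passes only in rows, so rows that do not move let the fingers close. It gives the time, the measured TCP pose, the force and the opening at its end, in the units of the state.
- r.get_obs(): the state, without advancing time (a new reading comes with each control period).
- r.grab_frame(name): name is "side" or "top" or "wrist"; returns a dict with "color" (420x560x3 uint8, red, green, blue), "fx", "fy", "cx", "cy" (pixels), "dist_coeffs" ([k1, k2, p1, p2, k3] as OpenCV has them; the pictures are not rectified), "R" (3x3) and "t" (3): a world point X has camera coordinates R X + t; the wrist camera has in their place "hand_eye" (4x4, takes a point from camera to tool coordinates, whose origin is the TCP and whose axes are the tool frame's). Camera axes: x right, y down, z forward; pixel columns grow to the right and rows downward; lengths in m; the calibration is good to about 2 mm. A picture is of the moment at which its call begins: read the wrist's pose just before it. There is no depth.
- r.hand_in(): hands the job in, once; it reports no verdict.
The state is a dict: "clock": time; "joints": joint angles; "qvel": joint speeds; "tau": joint torques, N m; "tcp_pos": TCP position; "orientation": TCP orientation; "contact_force": force on the tool from outside, world axes, zero at the start; "moment": the same for the moment, N m; "grip_width": finger opening in m.
Only numpy, scipy, OpenCV 4.12 (cv2) and the standard library are available. Lean on these libraries where they do the work, as an engineer would, in place of code of your own. Each camera call takes 0.05 s, during which the arm holds its last target.

## Task

Take the steel index pin out of its wooden rest and stand it in the guide bush of the finish viewer, so that its foot rides on the wheel, and let go of it. Then turn the wheel by its crank knob, clockwise seen from above, until the combed sample shows in the window and the pin drops fully home into the notch of the rim; feel for the drop, press the wheel no more than gently against the dropped pin, and let go. Leave the cup, the jar and the loose tile alone.

Things in the scene. Friction and masses are not known exactly. Their poses are not given: they have to be found in the camera images.
- viewer: Finish viewer, fixed: grey base plate 310 x 290 x 12 mm (x by y) carrying a wheel and, on its +x side, an aluminium mask with a window. Origin: centre of the plate's underside, on the wheel's axis; z up. The mask's top is 40 mm above the bench; it covers y = -42 to 42 mm for x above 21 mm (viewer frame).
- wheel: Light wooden wheel, 238 mm across, 14 mm thick, level, turning about the viewer's z axis; origin on that axis at its underside, 16 mm above the bench; top face at 30 mm. Its yaw equals the viewer's when the combed sample shows in the window; it starts 0.45 to 1.15 rad anticlockwise of that. It stays where it is left; its stops lie 0.4 rad clockwise and 1.5 rad anticlockwise of the window position.
- crank_top (a point): Centre of the top of the crank knob: upright black cylinder, 20 mm across, 56 mm tall, fixed on the wheel 80 mm from its axis, at -125 degrees from the wheel's +x. Its top is 86 mm above the bench. Turning the wheel takes about 3 N here (friction 0.25 N m); once the pin has dropped, keep the push here well under 20 N.
- swatch (a point): Centre of the combed sample (raised parallel ridges; the other four white plaster samples have other reliefs), 58 mm radially by 46 mm, 68 mm from the axis along the wheel's +x. The rim's one notch, 14.5 mm wide, 20 mm deep radially, open through the thickness, is roughly opposite it, but only to within several degrees: where the pin drops must be felt.
- window (a point): Centre of the window in the fixed mask, on the mask's top, 68 mm from the wheel's axis along the viewer's +x. The opening is 50 mm radially by 44 mm.
- bush: Steel guide bush, fixed, on the viewer's -x side: block 34 x 34 x 24 mm over the wheel's rim with an upright through hole of 14 mm, its mouth chamfered, 111 mm from the wheel's axis and up to 5 mm to either side of the viewer's x axis. Origin: on the hole's axis at the block's underside, 34 mm above the bench; the mouth is at 58 mm. Its bracket is on the outer (-x) side, no higher than the block.
- pin: Loose steel index pin, about 90 g: shank 12 mm across, 40 mm long, foot chamfered; round head above it 22 mm across, 36 mm tall. Origin: centre of the foot; z to the head. Starts upright in the rest, shoulder on its top. Its origin is 30 mm above the bench when riding on the wheel in the bush, 18 mm when fully home (shoulder on the bush). It falls by its own weight.
- rest: Wooden block 60 x 60 x 45 mm, fixed, with an upright 15 mm hole in which the pin starts. Origin: centre of its underside.
- cup: White plastic cup, 72 mm across, 75 mm tall, loose bystander. Origin: centre of its underside.
- jar: Glass jar with aluminium cap, 64 mm across, 90 mm tall, loose bystander. Origin: centre of its underside.
- tile: Loose terracotta tile 120 x 120 x 12 mm, bystander. Origin: centre of its underside.
Not all that is in view belongs to the job. Leave any green or yellow look-alike of the pin alone.

How it is judged:
On the way:
1. the pin stands let go in the bush, its foot riding on the wheel (horizontal distance between pin and bush below 0.004 m and height (world z) of pin between 0.026 and 0.034 m and angle between pin's own z axis and vertical below 0.15 rad and contact force between the fingers and pin below 0.1 N), for 0.2 s.
At the end, for the whole second after the job is handed in: The pin stands in the bush (foot within 4 mm of the hole's axis, within 0.15 rad of upright) fully home in the notch (foot less than 21 mm above the bench); the combed sample's centre is within 9 mm of the window's centre seen from above; pin and wheel are at rest (horizontal distance between pin and bush below 0.004 m and height (world z) of pin below 0.021 m and angle between pin's own z axis and vertical below 0.15 rad and horizontal distance between swatch and window below 0.009 m and linear speed of pin below 0.02 m/s and angular speed of wheel below 0.05 rad/s); the robot touches nothing.
It fails at once if the wheel is forced against the pin with more than 15 N (contact force between pin and wheel above 15 N).
It fails at once if the cup is moved more than 20 mm (distance of cup from where it was at the start of the episode above 0.02 m).
It fails at once if the jar is moved more than 20 mm (distance of jar from where it was at the start of the episode above 0.02 m).
It fails at once if the tile is moved more than 20 mm (distance of tile from where it was at the start of the episode above 0.02 m).
It also fails if it takes over 64 s, if anything falls off the work surface, if the arm or the gripper's body presses on something with over 40 N, if the wrist force passes 120 N, or if a joint passes its speed limit or range.

## Working session

There is one attempt and no reset: what is moved stays moved. The work goes in short steps, Python scripts to look and compute and a shell command to move; the robot and the scene stay as the last step left them, time stands still between calls to the robot, and variables do not carry over. Pictures are saved under pics/ and viewed, and the job is handed in when it is done.

```bash
mkdir -p pics; ls
python3 - <<'E'
from bench import r
import cv2
o=r.get_obs()
for k,v in o.items(): print(k,v)
for n in("side","top","wrist"):
    f=r.grab_frame(n); cv2.imwrite(f"pics/{n}0.png",f["color"][:,:,::-1])
    print(n,{k:v for k,v in f.items() if k!="color"})
E
```

```text
pics
clock 0.0
joints [ 1.00687149  0.4778065   0.02233842  1.55650796 -0.01150289  1.10927339
 -0.08311904]
qvel [ 1.48306754e-04 -1.16362644e-04  8.05918717e-04 -3.43275514e-04
 -1.02967981e-03  3.32837748e-05 -1.24389611e-03]
tau [ 2.92944310e-05 -5.96446466e+01  1.60801046e+00 -2.81198323e+01
  1.24340269e-02  9.18953097e-03  8.47467419e-06]
tcp_pos [ 0.29685234 -0.60553596  0.23029753]
orientation [-2.66518073e+00  1.66161020e+00  2.59479072e-03]
contact_force [ 0.18422171  0.11467174 -0.22798518]
moment [-0.00733994  0.04668612  0.04131736]
grip_width 0.08544969144429906
side {'fx': 427.557063863766, 'fy': 427.557063863766, 'cx': 283.20507699056765, 'cy': 217.78495770039032, 'dist_coeffs': array([-0.03818278,  0.        ,  0.        ,  0.        ,  0.        ]), 'R': array([[-0.99657226, -0.08271636,  0.00131653],
       [-0.06132359,  0.727962  , -0.68286949],
       [ 0.0555261 , -0.68060952, -0.73053921]]), 't': array([0.54962264, 0.09751933, 0.98361224])}
top {'fx': 382.04561783626974, 'fy': 382.04561783626974, 'cx': 275.5422131265281, 'cy': 209.17715958969532, 'dist_coeffs': array([-0.04648787,  0.        ,  0.        ,  0.        ,  0.        ]), 'R': array([[-0.00663631, -0.99988427, -0.01368952],
       [-0.99548556,  0.00790207, -0.09458359],
       [ 0.09468082,  0.01300004, -0.9954228 ]]), 't': array([0.01813724, 0.53869224, 0.99758966])}
wrist {'fx': 296.55654563636216, 'fy': 296.55654563636216, 'cx': 277.03454912174715, 'cy': 210.95520701104041, 'dist_coeffs': array([0.0223109, 0.       , 0.       , 0.       , 0.       ]), 'hand_eye': array([[ 9.99999895e-01,  2.80272439e-04,  3.62241277e-04,
         2.45750276e-04],
       [-3.69422965e-04,  9.61098057e-01,  2.76207146e-01,
        -6.99549856e-02],
       [-2.70736137e-04, -2.76207251e-01,  9.61098060e-01,
        -1.41600373e-01],
       [ 0.00000000e+00,  0.00000000e+00,  0.00000000e+00,
         1.00000000e+00]])}
```

View pics/side0.png

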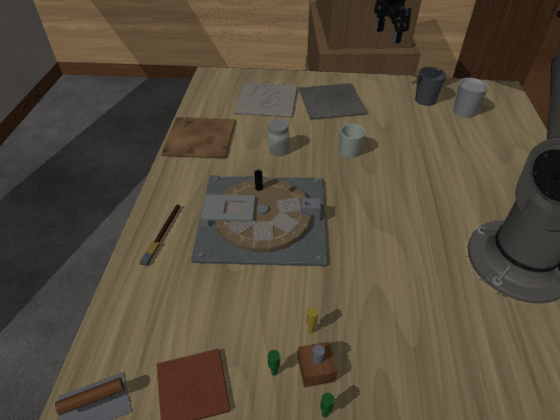

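View pics/top0.png

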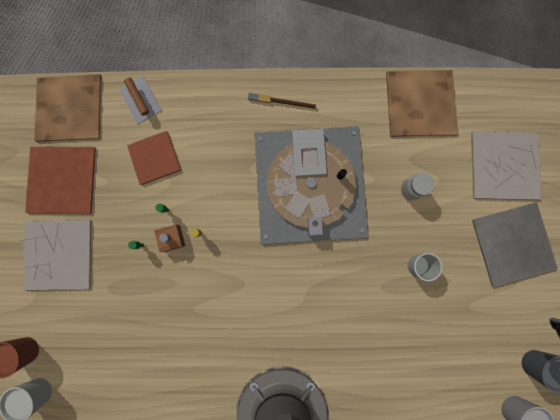

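View pics/wrist0.png

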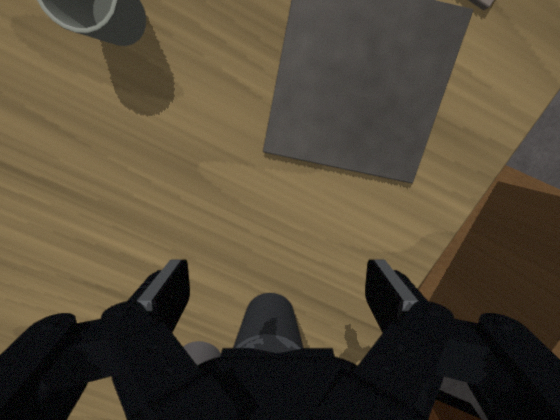

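```bash
cat > h.py <<'E'
import numpy as np, cv2
from bench import r
from scipy.spatial.transform import Rotation as Ro
def grab(n):
    o=r.get_obs(); f=r.grab_frame(n)
    if n=="wrist":
        T=np.eye(4); T[:3,:3]=Ro.from_rotvec(o["orientation"]).as_matrix(); T[:3,3]=o["tcp_pos"]
        W=T@np.array(f["hand_eye"]); f["Rw"]=W[:3,:3]; f["c"]=W[:3,3]
    else:
        f["Rw"]=f["R"].T; f["c"]=-f["R"].T@f["t"]
    f["K"]=np.array([[f["fx"],0,f["cx"]],[0,f["fy"],f["cy"]],[0,0,1]])
    f["bgr"]=np.ascontiguousarray(f["color"][:,:,::-1])
    return f
def ray(f,px):
    u=cv2.undistortPoints(np.array(px,float).reshape(-1,1,2),f["K"],f["dist_coeffs"]).reshape(-1,2)
    return np.c_[u,np.ones(len(u))]@f["Rw"].T
def plane(f,px,z):
    d=ray(f,px); return f["c"]+d*((z-f["c"][2])/d[:,2])[:,None]
def proj(f,X):
    Rr=f["Rw"].T; t=-Rr@f["c"]
    return cv2.projectPoints(np.array(X,float).reshape(-1,1,3),cv2.Rodrigues(Rr)[0],t,f["K"],f["dist_coeffs"])[0].reshape(-1,2)
def tri(f1,p1,f2,p2):
    d1=ray(f1,p1)[0];d2=ray(f2,p2)[0]
    A=np.c_[d1,-d2]; s=np.linalg.lstsq(A,f2["c"]-f1["c"],rcond=None)[0]
    a=f1["c"]+s[0]*d1;b=f2["c"]+s[1]*d2
    return (a+b)/2,np.linalg.norm(a-b)
def totool(dw):
    return Ro.from_rotvec(r.get_obs()["orientation"]).as_matrix().T@np.array(dw)*100
def st():
    o=r.get_obs(); R=Ro.from_rotvec(o["orientation"]).as_matrix()
    print("t",round(o["clock"],2),"tcp",o["tcp_pos"].round(4),"x-yaw",round(np.degrees(np.arctan2(R[1,0],R[0,0])),2),"zax",R[:,2].round(3),"F",np.round(o["contact_force"],2),"w",round(o["grip_width"],4),"j7",round(o["joints"][6],2))
E
python3 - <<'E'
from h import *
import pickle
for n in("side","top"):
    f=grab(n); pickle.dump(f,open(n+".pkl","wb"))
    if n=="top":
        cv2.imwrite("pics/topA.png",cv2.resize(f["bgr"][120:250,240:380],None,fx=4.4,fy=4.4,interpolation=cv2.INTER_CUBIC))
        cv2.imwrite("pics/topB.png",cv2.resize(f["bgr"][190:265,120:220],None,fx=7,fy=7,interpolation=cv2.INTER_CUBIC))
    else:
        cv2.imwrite("pics/sideA.png",cv2.resize(f["bgr"][160:270,190:335],None,fx=5,fy=5,interpolation=cv2.INTER_CUBIC))
        cv2.imwrite("pics/sideB.png",cv2.resize(f["bgr"][295:420,255:355],None,fx=4.5,fy=4.5,interpolation=cv2.INTER_CUBIC))
E
```

```text
(no output)
```

View pics/topA.png

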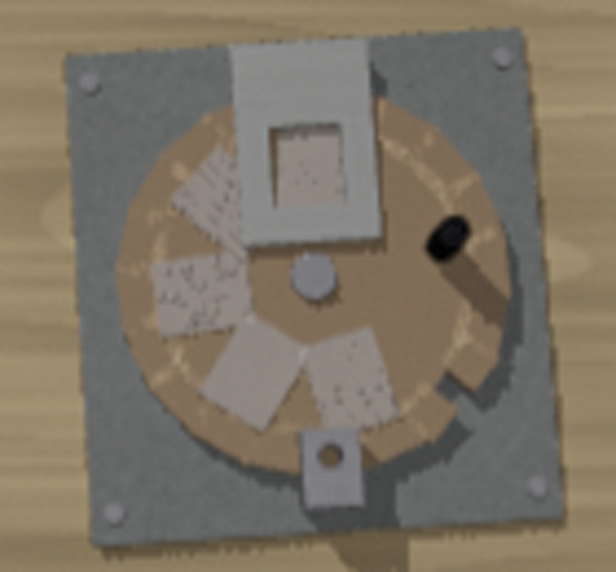

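View pics/topB.png

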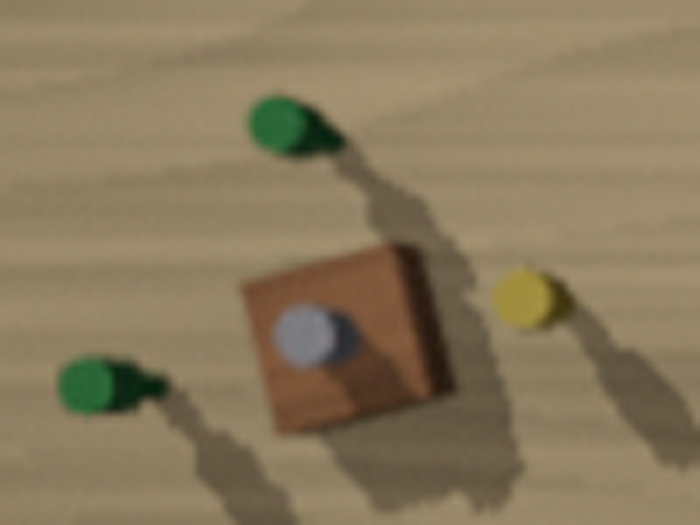

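View pics/sideA.png

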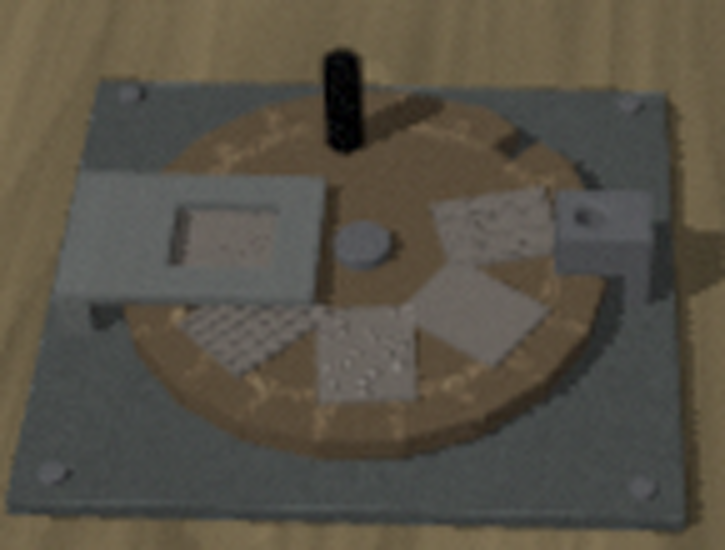

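View pics/sideB.png

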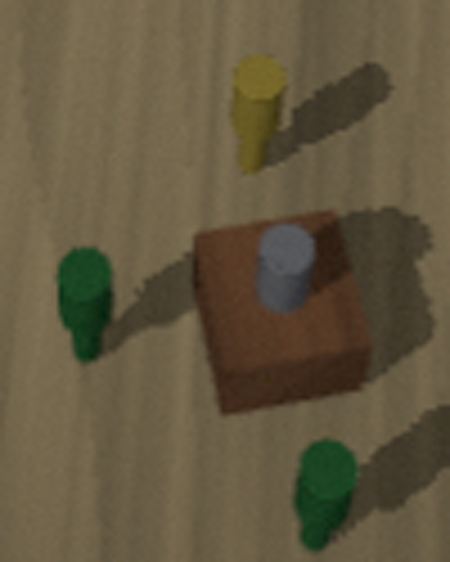

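```bash
cat >> h.py <<'E'
def un(p,s,ox,oy): return (np.array(p,float)+.5)/s-.5+np.array([ox,oy])
E
python3 - <<'E'
from h import *
import pickle
t=pickle.load(open("top.pkl","rb"));s=pickle.load(open("side.pkl","rb"))
A=lambda *p:un(p,4.4,240,120); B=lambda *p:un(p,7,120,190)
C=lambda *p:un(p,5,190,160); D=lambda *p:un(p,4.5,255,295)
pc=plane(t,A((66,57),(522,28),(565,520),(95,546)),.012); print("plate",pc.round(4),pc.mean(0))
pcs=plane(s,C((100,80),(668,95),(684,515),(8,510)),.012); print("plate side",pcs.round(4),pcs.mean(0))
print("hub",plane(t,A((314,276)),.034))
print("bush",plane(t,A((331,455)),.058),plane(s,C((588,216)),.058),tri(t,A((331,455)),s,C((588,216))))
print("knob",plane(t,A((456,229)),.086),plane(s,C((342,60)),.086))
print("notch",plane(t,A((462,390)),.030))
print("comb",plane(t,A((211,195)),.030))
print("pin",plane(t,B((305,335)),.081),plane(s,D((287,243)),.081),tri(t,B((305,335)),s,D((287,243))))
for n,a,z in(("g1",(280,124),.076),("g2",(90,385),.076),("y",(525,298),.076)): print(n,plane(t,B(a),z))
print("resttop",plane(t,B((243,287),(392,243),(430,392),(277,433)),.045).round(4))
st()
E
```

```text
plate [[ 0.7541  0.071   0.012 ]
 [ 0.7703 -0.2167  0.012 ]
 [ 0.4607 -0.2343  0.012 ]
 [ 0.447   0.0536  0.012 ]] [ 0.60800826 -0.08158116  0.012     ]
plate side [[ 0.7709 -0.2158  0.012 ]
 [ 0.4619 -0.2295  0.012 ]
 [ 0.4493  0.0539  0.012 ]
 [ 0.7538  0.0769  0.012 ]] [ 0.60900928 -0.07864179  0.012     ]
hub [[ 0.60930675 -0.08108201  0.034     ]]
bush [[ 0.49901631 -0.08745491  0.058     ]] [[ 0.50088948 -0.08686993  0.058     ]] (array([ 0.49997947, -0.0875894 ,  0.05717227]), np.float64(0.0018307827171499663))
knob [[ 0.62750517 -0.15934047  0.086     ]] [[ 0.62770487 -0.1582947   0.086     ]]
notch [[ 0.53941783 -0.16994652  0.03      ]]
comb [[ 0.66075879 -0.01910676  0.03      ]]
pin [[0.46383672 0.29905256 0.081     ]] [[0.4649577 0.2968945 0.081    ]] (array([0.46442992, 0.29820616, 0.08354462]), np.float64(0.001307433235421774))
g1 [[0.5412678  0.31147013 0.076     ]]
g2 [[0.44610152 0.37977467 0.076     ]]
y [[0.47695662 0.21999663 0.076     ]]
resttop [[0.4828 0.3342 0.045 ]
 [0.4991 0.2777 0.045 ]
 [0.4431 0.2624 0.045 ]
 [0.428  0.3201 0.045 ]]
t 0.25 tcp [ 0.297  -0.6059  0.2308] x-yaw -63.89 zax [-0.     0.001 -1.   ] F [0.78 0.56 1.  ] w 0.0854 j7 -0.08
```

```bash
python3 -m pendant '0 0 0 -7;0 0 0 -7;0 0 0 -7;0 0 0 -7;0 0 0 -7;0 0 0 -7;0 0 0 -7;0 0 0 -7' 100 40; python3 -m pendant '0 0 0 -7;0 0 0 -7;0 0 0 -7;0 0 0 -7;0 0 0 -7;0 0 0 -7;0 0 0 -7;0 0 0 -3'; python3 -c "from h import *;st();print(totool([.464-r.get_obs()['tcp_pos'][0],.298-r.get_obs()['tcp_pos'][1],0]))"
```

```text
clock: 0.92
tcp_pos: [0.2967, -0.6049, 0.2292]
orientation: [-3.134, 0.18, 0.004]
contact_force: [-0.2, 0.3, -0.1]
grip_width: 0.0521
clock: 1.58
tcp_pos: [0.2954, -0.6045, 0.2278]
orientation: [-2.876, -1.248, 0.003]
contact_force: [1.1, -0.1, 0.5]
grip_width: 0.0519
t 1.58 tcp [ 0.2954 -0.6045  0.2278] x-yaw 46.9 zax [-0.004  0.005 -1.   ] F [ 1.07 -0.1   0.55] w 0.0519 j7 1.68
[ 77.41624916 -49.3541003    0.37046451]
```

```bash
python3 -m pendant '2.8 2.8 0 0;2.8 2.8 0 0;2.8 2.8 0 0;2.8 2.8 0 0;2.8 2.8 0 0;2.8 -2.8 0 0;2.8 -2.8 0 0;2.8 -2.8 0 0'; python3 -m pendant '2.8 -2.8 0 0;2.8 -2.8 0 0;2.8 -2.8 0 0;2.8 -2.8 0 0;2.8 -2.8 0 0;2.8 -2.8 0 0;2.8 -2.8 0 0;2.8 -2.8 0 0'; python3 -c "from h import *;st();print(totool([.464-r.get_obs()['tcp_pos'][0],.298-r.get_obs()['tcp_pos'][1],0]))"
```

```text
clock: 2.25
tcp_pos: [0.4919, -0.4906, 0.2143]
orientation: [-2.883, -1.215, 0.011]
contact_force: [-0.2, 0.7, -0.1]
grip_width: 0.0516
clock: 2.92
tcp_pos: [0.4853, -0.1591, 0.2149]
orientation: [-2.883, -1.211, 0.014]
contact_force: [0.8, 0.3, -0.2]
grip_width: 0.052
t 2.92 tcp [ 0.4853 -0.1591  0.2149] x-yaw 45.56 zax [-0.014  0.01  -1.   ] F [ 0.79  0.34 -0.17] w 0.052 j7 0.83
[ 31.14310613 -33.52493388   0.50012831]
```

```bash
python3 -m pendant '2.8 -2.8 0 0;2.8 -2.8 0 0;2.8 -2.8 0 0;2.8 -2.8 0 0;2.8 -2.8 0 0;2.8 -2.8 0 0;2.8 -2.8 0 0;2.8 -2.8 0 0';  python3 -m pendant '2 -2.5 0 0;2 -2.5 0 0;1.5 -2 0 0;0 0 0 0';python3 - <<'E'
from h import *
st();o=r.get_obs();print(totool([.464-o['tcp_pos'][0],.298-o['tcp_pos'][1],0]))
f=grab("wrist");cv2.imwrite("pics/w1.png",f["bgr"])
print(proj(f,[[.464,.298,.081]]))
E
```

```text
clock: 3.58
tcp_pos: [0.4794, 0.1713, 0.2196]
orientation: [-2.89, -1.207, 0.009]
contact_force: [-0.1, -0.7, -0.3]
grip_width: 0.052
clock: 3.92
tcp_pos: [0.4648, 0.2741, 0.2218]
orientation: [-2.878, -1.22, 0.003]
contact_force: [-0.2, 0.8, 0.4]
grip_width: 0.0519
t 3.92 tcp [0.4648 0.2741 0.2218] x-yaw 45.95 zax [-0.008  0.013 -1.   ] F [-0.24  0.82  0.38] w 0.0519 j7 -0.08
[ 1.66380943 -1.71733938  0.03224114]
[[293.87254125 184.60842198]]
```

View pics/w1.png

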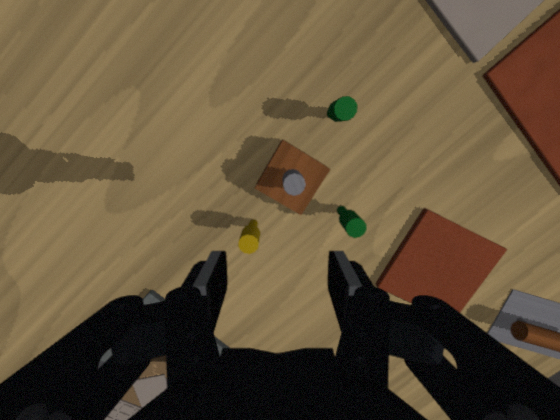

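```bash
python3 -m pendant '1.7 -1.7 0 0;0 0 2 0;0 0 3 0;0 0 3 0;0 0 2.2 0;0 0 0 0'
python3 - <<'E'
from h import *
st();o=r.get_obs();print(totool(np.array([.464,.298,.05])-o['tcp_pos']))
f=grab("wrist");cv2.imwrite("pics/w2.png",f["bgr"])
print(proj(f,[[.464,.298,.081]]))
E
```

```text
clock: 4.47
tcp_pos: [0.4694, 0.2911, 0.1176]
orientation: [-2.89, -1.21, -0.003]
contact_force: [-0.7, 0.2, -0.2]
grip_width: 0.052
t 4.47 tcp [0.4694 0.2911 0.1176] x-yaw 45.43 zax [-0.002  0.008 -1.   ] F [-0.74  0.15 -0.23] w 0.052 j7 -0.23
[ 0.08231291 -0.81875008  6.76734328]
[[278.84600615 226.36592361]]
```

View pics/w2.png

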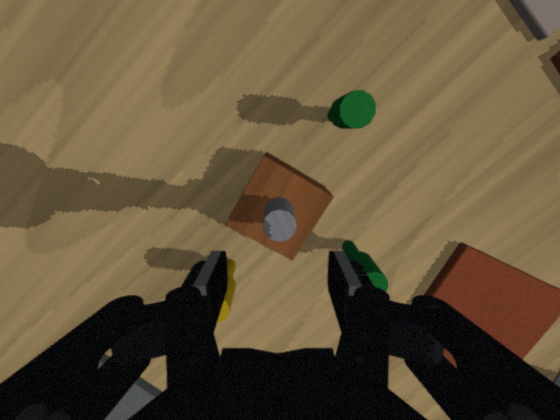

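```bash
python3 -m pendant '0.1 -0.8 0 0;0 0 0 0'; python3 -c "
from h import *
st();o=r.get_obs();print(totool(np.array([.464,.298,.05])-o['tcp_pos']))"
```

```text
clock: 4.68
tcp_pos: [0.4663, 0.297, 0.1212]
orientation: [-2.893, -1.205, -0.007]
contact_force: [-0.5, 0.1, -0.1]
grip_width: 0.0523
t 4.68 tcp [0.4663 0.297  0.1212] x-yaw 45.22 zax [ 0.001  0.009 -1.   ] F [-0.5   0.12 -0.09] w 0.0523 j7 -0.24
[-0.14327484 -0.18987143  7.11621692]
```

```bash
python3 -m pendant '-0.1 -0.2 1.5 0;0 0 2 0;0 0 1.5 0;0 0 1 0;0 0 0 0'; python3 -c "
from h import *
st();o=r.get_obs();print(totool(np.array([.464,.298,.05])-o['tcp_pos']))"
```

```text
clock: 5.1
tcp_pos: [0.4703, 0.3019, 0.0688]
orientation: [-2.893, -1.202, -0.033]
contact_force: [-0.5, -0.7, 0.2]
grip_width: 0.0519
t 5.1 tcp [0.4703 0.3019 0.0688] x-yaw 45.12 zax [ 0.016  0.017 -1.   ] F [-0.48 -0.66  0.2 ] w 0.0519 j7 -0.31
[-0.76779249 -0.16715945  1.86006338]
```

```bash
python3 -m pendant '-0.7 -0.2 0 0;0 0 0 0;0 0 0.5 0;0 0 0 0'; python3 -c "
from h import *
st();o=r.get_obs();print(totool(np.array([.464,.298,.05])-o['tcp_pos']))"
```

```text
clock: 5.43
tcp_pos: [0.4652, 0.2994, 0.0672]
orientation: [-2.892, -1.201, -0.042]
contact_force: [-0.6, -0.0, 0.1]
grip_width: 0.0523
t 5.43 tcp [0.4652 0.2994 0.0672] x-yaw 45.1 zax [ 0.021  0.019 -1.   ] F [-0.61 -0.03  0.07] w 0.0523 j7 -0.32
[-0.23798376  0.0131631   1.71430183]
```

```bash
python3 -m pendant '-0.2 0 0.7 0;-0.1 0 0.7 0;-0.1 0 0.5 0;0 0 0 0;0 0 0 0'; python3 -c "
from h import *
st();o=r.get_obs();print(totool(np.array([.464,.298,.05])-o['tcp_pos']))"
```

```text
clock: 5.85
tcp_pos: [0.4632, 0.2969, 0.0468]
orientation: [-2.892, -1.2, -0.044]
contact_force: [-0.1, -0.7, 0.2]
grip_width: 0.0518
t 5.85 tcp [0.4632 0.2969 0.0468] x-yaw 45.08 zax [ 0.022  0.02  -1.   ] F [-0.09 -0.68  0.18] w 0.0518 j7 -0.35
[ 0.14031039 -0.02127086 -0.31186332]
```

```bash
python3 -m pendant '0.1 0 -0.4 0;0 0 0 0'; python3 -m pendant '0 0 0 0;0 0 0 0;0 0 0 0;0 0 0 0;0 0 0 0' 255 40; python3 -c "
from h import *
st()"
```

```text
clock: 6.02
tcp_pos: [0.4636, 0.2976, 0.0507]
orientation: [-2.892, -1.201, -0.043]
contact_force: [-0.2, 0.4, -0.2]
grip_width: 0.0523
clock: 6.43
tcp_pos: [0.4641, 0.298, 0.0516]
orientation: [-2.892, -1.2, -0.045]
contact_force: [-0.3, 0.2, -1.0]
grip_width: 0.0198
t 6.43 tcp [0.4641 0.298  0.0516] x-yaw 45.08 zax [ 0.023  0.02  -1.   ] F [-0.34  0.22 -0.98] w 0.0198 j7 -0.34
```

```bash
python3 -m pendant '0 0 -0.5 0;0 0 -1 0;0 0 -2 0;0 0 -2 0;0 0 -2 0;0 0 -2 0;0 0 -1 0;0 0 0 0'
python3 - <<'E'
from h import *
st();o=r.get_obs();print(totool(np.array([.4995,-.087,.13])-o['tcp_pos']))
f=grab("wrist");cv2.imwrite("pics/w3.png",f["bgr"])
s=grab("side");cv2.imwrite("pics/s3.png",s["bgr"])
E
```

```text
clock: 7.1
tcp_pos: [0.4613, 0.2965, 0.1647]
orientation: [-2.89, -1.202, -0.046]
contact_force: [0.3, 0.1, -1.5]
grip_width: 0.0197
t 7.1 tcp [0.4613 0.2965 0.1647] x-yaw 45.18 zax [ 0.023  0.022 -0.999] F [ 0.31  0.09 -1.51] w 0.0197 j7 -0.21
[-24.60829845  29.74437968   2.71512037]
```

View pics/w3.png

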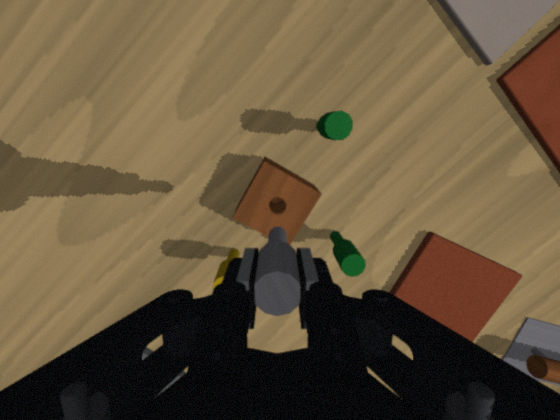

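View pics/s3.png

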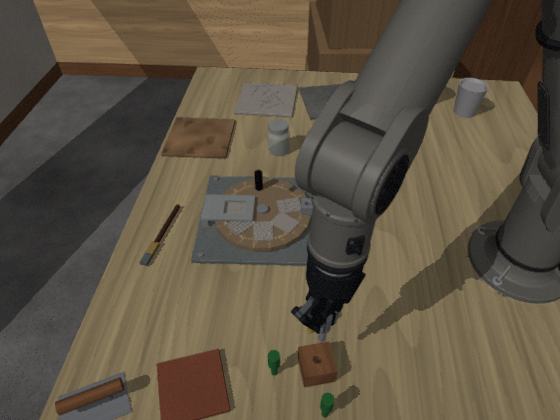

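Run:
```python
from h import *
f=grab("wrist")
H=np.array(f["hand_eye"]); 
ff=dict(f); ff["Rw"]=H[:3,:3]; ff["c"]=H[:3,3]
import pickle; pickle.dump(ff,open("wt.pkl","wb"))
print(proj(ff,[[0,0,.0466],[0,0,.0066],[0,0,-.0294]]))
im=cv2.resize(f["bgr"][210:330,230:330],None,fx=5,fy=5,interpolation=cv2.INTER_CUBIC)
cv2.imwrite("pics/w4.png",cv2.convertScaleAbs(im,alpha=1.8,beta=10))
```

```text
[[277.33109087 233.37195643]
 [277.36620676 258.96722456]
 [277.41624726 295.33092023]]
```

View pics/w4.png

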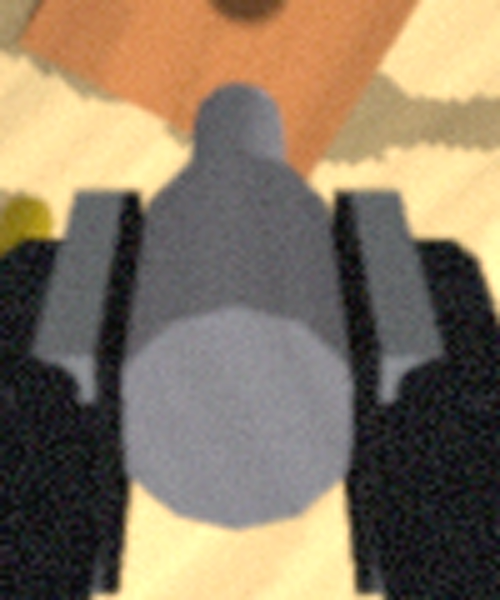

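```bash
python3 -m pendant '-1.5 1.8 0 0;-2.5 3 0 0;-2.5 3 0 0;-2.5 3 0 0;-2.5 3 0 0;-2.5 3 0 0;-2.5 3 0 0;-2.5 3 0 0'; python3 -m pendant '-2 2.4 0 0;-1.5 1.6 0 0;0 0 0 0'
python3 - <<'E'
from h import *
st();o=r.get_obs();R=Ro.from_rotvec(o["orientation"]).as_matrix();foot=o['tcp_pos']+R@[0,0,.0466]
print(foot,totool(np.array([.4998,-.0872,.075])-foot))
f=grab("wrist");cv2.imwrite("pics/w5.png",f["bgr"]);print(proj(f,[[.4998,-.0872,.058]]))
E
```

```text
clock: 7.92
tcp_pos: [0.4827, -0.0012, 0.1454]
orientation: [-2.867, -1.228, -0.02]
contact_force: [0.7, -0.1, -1.3]
grip_width: 0.0195
clock: 8.17
tcp_pos: [0.4839, -0.0673, 0.1389]
orientation: [-2.874, -1.209, -0.005]
contact_force: [0.4, 0.1, -1.2]
grip_width: 0.0198
t 8.17 tcp [ 0.4839 -0.0673  0.1389] x-yaw 45.62 zax [-0.006  0.024 -1.   ] F [ 0.37  0.12 -1.21] w 0.0198 j7 0.57
[ 0.48356572 -0.0662477   0.09235484] [-0.38359376  2.66131325  1.67561371]
[[272.27091538 250.15317295]]
```

View pics/w5.png

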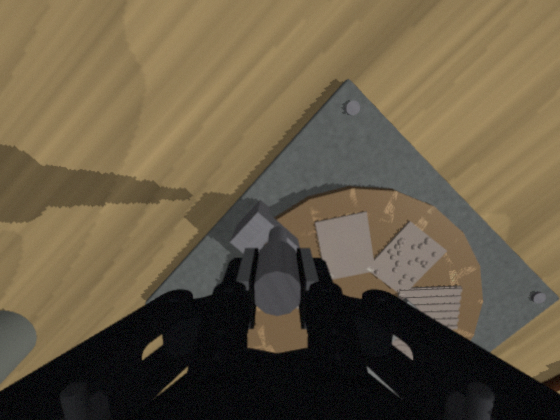

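```bash
python3 -m pendant '-0.2 2.5 0 0;-0.2 2.5 0 0;0 0 0 0;0 0 0 0'
python3 - <<'E'
from h import *
st();o=r.get_obs();R=Ro.from_rotvec(o["orientation"]).as_matrix();foot=o['tcp_pos']+R@[0,0,.0466]
print(foot,totool(np.array([.4998,-.0872,.075])-foot))
f=grab("wrist");p=proj(f,[[.4998,-.0872,.058]])[0];print(p)
import pickle;pickle.dump(f,open("w6.pkl","wb"))
x,y=(p-40).astype(int);print(x,y)
im=cv2.resize(f["bgr"][y:y+100,x:x+100],None,fx=6,fy=6,interpolation=cv2.INTER_CUBIC)
cv2.imwrite("pics/w6.png",cv2.convertScaleAbs(im,alpha=1.6,beta=10))
E
```

```text
clock: 8.55
tcp_pos: [0.5149, -0.0994, 0.1337]
orientation: [-2.863, -1.215, 0.002]
contact_force: [0.1, 0.9, -0.3]
grip_width: 0.0195
t 8.55 tcp [ 0.5149 -0.0994  0.1337] x-yaw 45.97 zax [-0.014  0.029 -0.999] F [ 0.09  0.93 -0.35] w 0.0195 j7 0.62
[ 0.51422725 -0.09809607  0.08709783] [-0.23250363 -1.75786781  1.26020493]
[273.98658105 198.40009257]
233 158
```

View pics/w6.png

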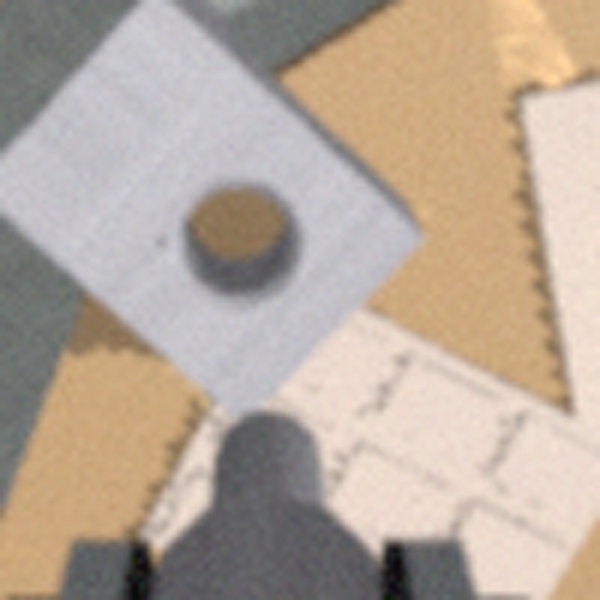

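Run:
```python
from h import *
import pickle
f=pickle.load(open("w6.pkl","rb"))
P=plane(f,un([(242,240)],6,233,158),.058)[0];print(P)
o=r.get_obs();R=Ro.from_rotvec(o["orientation"]).as_matrix();foot=o['tcp_pos']+R@[-.0002,-.0002,.0466]
print(totool(P+[0,0,.01]-foot))
# predict tilt-free: foot needed
```

```text
[ 0.49878677 -0.08734107  0.058     ]
[-0.29867342 -1.79000747  1.96517351]
```

```bash
cat >> h.py <<'E'
def bush(z,B=(.4990,-.0873)):
    st();o=r.get_obs();R=Ro.from_rotvec(o["orientation"]).as_matrix();foot=o['tcp_pos']+R@np.array([-.0002,-.0002,.0466])
    print("foot",foot.round(4),"go",totool(np.array([B[0],B[1],z])-foot).round(2))
E
python3 -m pendant '-0.2 -0.9 0.3 0;-0.1 -0.9 0.3 0;0 0 0 0;0 0 0 0'; python3 -c "
from h import *
bush(.062)"
```

```text
clock: 8.93
tcp_pos: [0.4955, -0.0828, 0.1266]
orientation: [-2.856, -1.224, 0.006]
contact_force: [-0.2, -0.4, -1.2]
grip_width: 0.0198
t 8.93 tcp [ 0.4955 -0.0828  0.1266] x-yaw 46.38 zax [-0.017  0.03  -0.999] F [-0.18 -0.39 -1.23] w 0.0198 j7 0.6
foot [ 0.4944 -0.0815  0.08  ] go [-0.12  0.79  1.77]
```

```bash
python3 -m pendant '-0.1 0.4 0.3 0;0 0.2 0.3 0;0 0 0.3 0;0 0 0 0;0 0 0 0'; python3 -c "
from h import *
bush(.062)"
```

```text
clock: 9.35
tcp_pos: [0.4991, -0.0871, 0.1168]
orientation: [-2.856, -1.227, 0.006]
contact_force: [-0.3, -0.7, -1.3]
grip_width: 0.0196
t 9.35 tcp [ 0.4991 -0.0871  0.1168] x-yaw 46.48 zax [-0.017  0.029 -0.999] F [-0.28 -0.74 -1.26] w 0.0196 j7 0.6
foot [ 0.498  -0.0858  0.0702] go [-0.05  0.2   0.81]
```

```bash
python3 -m pendant '0 0.2 0.2 0;0 0.05 0.2 0;0 0 0.2 0;0 0 0 0;0 0 0 0'
python3 - <<'E'
from h import *
bush(.062)
f=grab("wrist");im=cv2.resize(f["bgr"][180:280,225:325],None,fx=6,fy=6,interpolation=cv2.INTER_CUBIC)
cv2.imwrite("pics/w7.png",cv2.convertScaleAbs(im,alpha=1.6,beta=10))
s=grab("side");im=cv2.resize(s["bgr"][150:250,250:370],None,fx=6,fy=6,interpolation=cv2.INTER_CUBIC)
cv2.imwrite("pics/s7.png",cv2.convertScaleAbs(im,alpha=1.6,beta=10))
E
```

```text
clock: 9.77
tcp_pos: [0.5014, -0.0893, 0.11]
orientation: [-2.857, -1.225, 0.005]
contact_force: [0.1, 0.5, -0.7]
grip_width: 0.0194
t 9.77 tcp [ 0.5014 -0.0893  0.11  ] x-yaw 46.41 zax [-0.016  0.029 -0.999] F [ 0.14  0.48 -0.68] w 0.0194 j7 0.59
foot [ 0.5004 -0.088   0.0634] go [-0.05 -0.14  0.14]
```

View pics/w7.png

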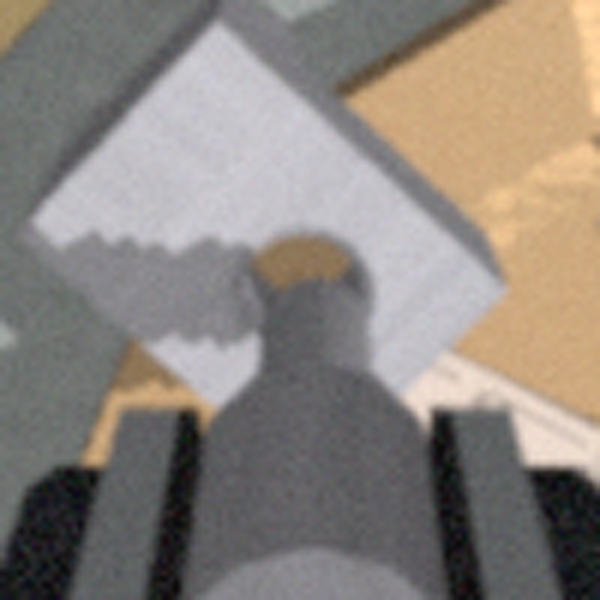

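View pics/s7.png

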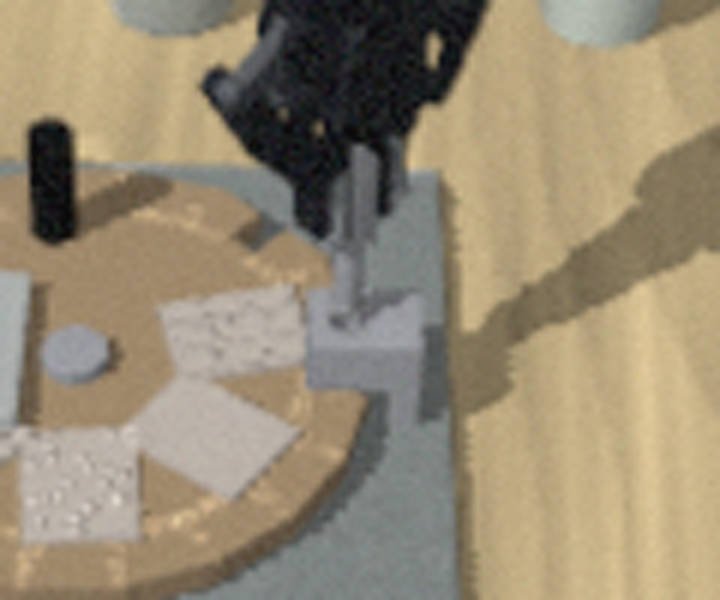

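```bash
python3 -m pendant '-0.05 -0.12 0.05 0;0 0 0 0;0 0 0 0'; python3 -c "
from h import *
bush(.056)"
```

```text
clock: 10.12
tcp_pos: [0.5001, -0.0887, 0.1097]
orientation: [-2.857, -1.225, 0.005]
contact_force: [-0.2, 0.1, -1.0]
grip_width: 0.02
t 10.12 tcp [ 0.5001 -0.0887  0.1097] x-yaw 46.42 zax [-0.016  0.029 -0.999] F [-0.23  0.09 -0.99] w 0.02 j7 0.59
foot [ 0.4991 -0.0874  0.0632] go [-0.01  0.01  0.72]
```

```bash
python3 -m pendant '0 0 0.2 0;0 0 0.2 0;0 0 0.2 0;0 0 0 0'; python3 -c "
from h import *
bush(.050)"
```

```text
clock: 10.45
tcp_pos: [0.5001, -0.0885, 0.1034]
orientation: [-2.857, -1.226, 0.004]
contact_force: [-0.3, -0.8, -0.5]
grip_width: 0.0197
t 10.45 tcp [ 0.5001 -0.0885  0.1034] x-yaw 46.43 zax [-0.015  0.029 -0.999] F [-0.3  -0.85 -0.45] w 0.0197 j7 0.58
foot [ 0.4991 -0.0871  0.0568] go [-0.02  0.03  0.68]
```

```bash
python3 -m pendant '0 0 0.3 0;0 0 0.3 0;0 0 0.2 0;0 0 0 0'; python3 -c "
from h import *
bush(.030)"
```

```text
clock: 10.78
tcp_pos: [0.4997, -0.0887, 0.0943]
orientation: [-2.858, -1.225, 0.006]
contact_force: [-0.2, 0.3, -1.1]
grip_width: 0.0195
t 10.78 tcp [ 0.4997 -0.0887  0.0943] x-yaw 46.41 zax [-0.016  0.028 -0.999] F [-0.22  0.33 -1.11] w 0.0195 j7 0.57
foot [ 0.4986 -0.0874  0.0477] go [0.02 0.07 1.77]
```

```bash
python3 -m pendant '0 0.03 0.3 0;0 0 0.3 0;0 0 0.3 0;0 0 0 0'; python3 -c "
from h import *
bush(.031)"
```

```text
clock: 11.12
tcp_pos: [0.4997, -0.0887, 0.0841]
orientation: [-2.857, -1.225, 0.006]
contact_force: [0.3, 0.6, -1.7]
grip_width: 0.0196
t 11.12 tcp [ 0.4997 -0.0887  0.0841] x-yaw 46.4 zax [-0.016  0.028 -0.999] F [ 0.28  0.65 -1.68] w 0.0196 j7 0.56
foot [ 0.4986 -0.0874  0.0376] go [0.03 0.04 0.66]
```

```bash
python3 -m pendant '0.03 0.03 0.3 0;0 0 0.2 0;0 0 0 0;0 0 0 0'; python3 -c "
from h import *
bush(.031)"
```

```text
clock: 11.45
tcp_pos: [0.4999, -0.0887, 0.0784]
orientation: [-2.857, -1.225, 0.007]
contact_force: [0.1, -0.0, 0.0]
grip_width: 0.0199
t 11.45 tcp [ 0.4999 -0.0887  0.0784] x-yaw 46.4 zax [-0.017  0.028 -0.999] F [ 0.09 -0.    0.  ] w 0.0199 j7 0.55
foot [ 0.4988 -0.0874  0.0318] go [0.02 0.01 0.08]
```

```bash
python3 -m pendant '0 0 0 0;0 0 0 0;0 0 0 0;0 0 0 0;0 0 0 0' 110
python3 - <<'E'
from h import *
st()
f=grab("wrist");im=cv2.resize(f["bgr"][180:320,205:345],None,fx=4,fy=4,interpolation=cv2.INTER_CUBIC)
cv2.imwrite("pics/w8.png",cv2.convertScaleAbs(im,alpha=1.6,beta=10))
s=grab("side");im=cv2.resize(s["bgr"][150:250,250:370],None,fx=6,fy=6,interpolation=cv2.INTER_CUBIC)
cv2.imwrite("pics/s8.png",cv2.convertScaleAbs(im,alpha=1.6,beta=10))
E
```

```text
clock: 11.87
tcp_pos: [0.501, -0.0881, 0.0791]
orientation: [-2.858, -1.226, 0.003]
contact_force: [0.0, -0.7, -0.1]
grip_width: 0.0486
t 11.87 tcp [ 0.501  -0.0881  0.0791] x-yaw 46.42 zax [-0.015  0.029 -0.999] F [ 0.02 -0.69 -0.08] w 0.0486 j7 0.55
```

View pics/w8.png

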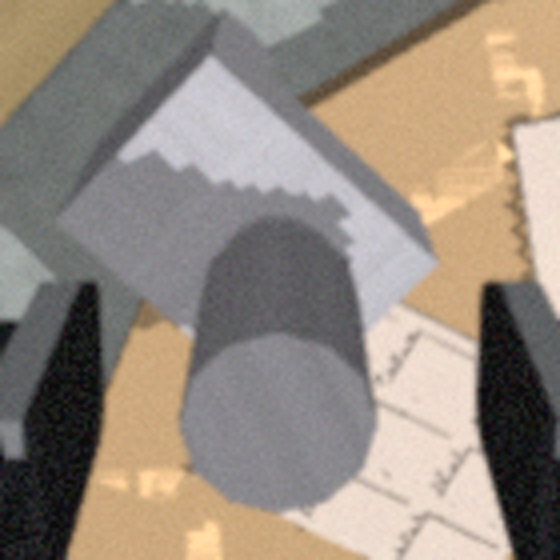

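View pics/s8.png

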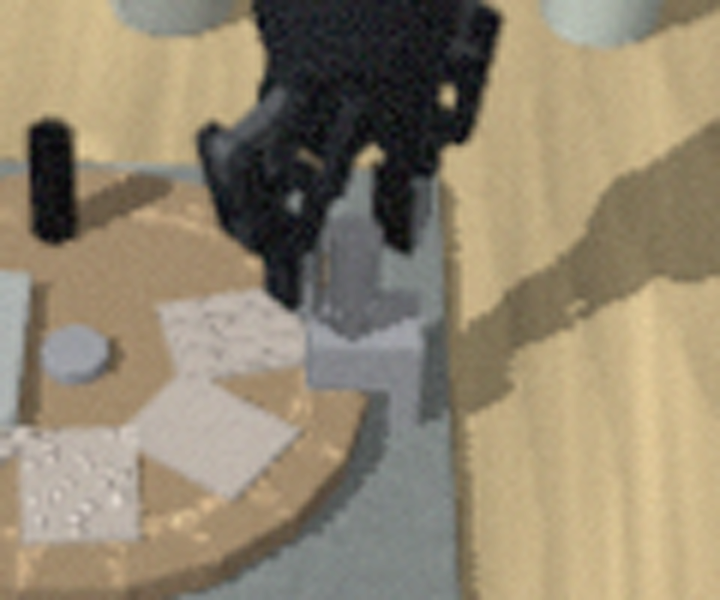

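```bash
python3 -m pendant '0 0 -1 0;0 0 -2 0;0 0 -2 0;0 0 -2 0;0 0 -2 0;0 0 -1 0;0 0 0 0'; python3 -m pendant '0 0 0 7;0 0 0 7;0 0 0 7;0 0 0 7;0 0 0 7;0 0 0 7;0 0 0 7;0 0 0 7' 255 40
python3 - <<'E'
from h import *
st();o=r.get_obs();print(totool(np.array([.665,-.165,.15])-o["tcp_pos"]))
s=grab("side");im=cv2.resize(s["bgr"][150:270,190:340],None,fx=5,fy=5,interpolation=cv2.INTER_CUBIC)
cv2.imwrite("pics/s9.png",cv2.convertScaleAbs(im,alpha=1.6,beta=10))
E
```

```text
clock: 12.55
tcp_pos: [0.5017, -0.0903, 0.186]
orientation: [-2.855, -1.227, 0.006]
contact_force: [0.1, 0.6, 0.5]
grip_width: 0.0485
clock: 13.22
tcp_pos: [0.4987, -0.0905, 0.1819]
orientation: [-3.099, 0.293, 0.038]
contact_force: [0.6, 0.1, 0.5]
grip_width: -0.0
t 13.22 tcp [ 0.4987 -0.0905  0.1819] x-yaw -10.77 zax [-0.021  0.03  -0.999] F [0.58 0.14 0.5 ] w -0.0 j7 -0.25
[17.80939781  4.27902449  2.60384428]
```

View pics/s9.png

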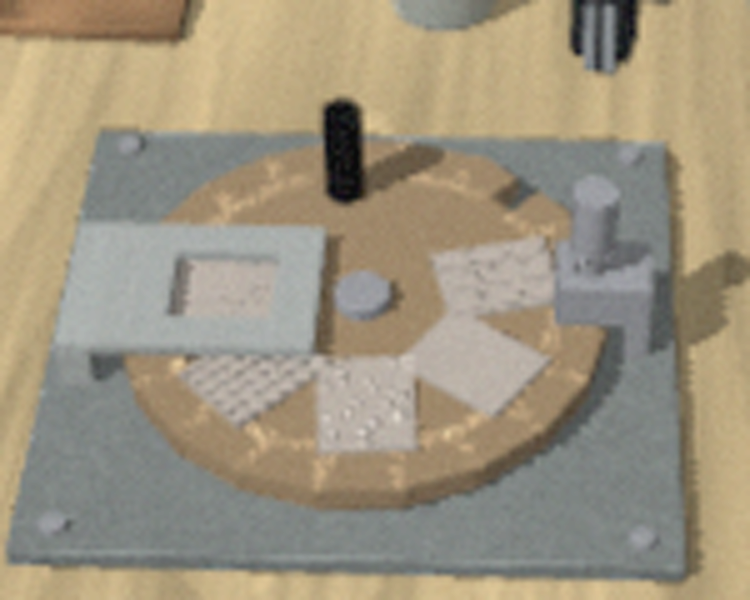

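```bash
python3 -m pendant '2 0.5 0 0;3.5 0.9 0 0;3.5 0.9 0 0;3.5 0.9 0 0;3 0.7 0 0;2 0.4 0 0;0 0 0 0;0 0 0 0'
python3 - <<'E'
from h import *
st();o=r.get_obs();print(totool(np.array([.665,-.165,.058])-o["tcp_pos"]))
E
```

```text
clock: 13.93
tcp_pos: [0.6639, -0.1677, 0.1664]
orientation: [-3.104, 0.267, 0.056]
contact_force: [0.4, -0.5, 0.4]
grip_width: 0.0003
t 13.93 tcp [ 0.6639 -0.1677  0.1664] x-yaw -9.81 zax [-0.034  0.029 -0.999] F [ 0.43 -0.5   0.41] w 0.0003 j7 -0.18
[ 0.47684543 -0.04113459 10.828605  ]
```

```bash
python3 -m pendant '0.5 0 1 0;0 0 2 0;0 0 2 0;0 0 1.5 0;0 0 0 0;0 0 0 0'
python3 - <<'E'
from h import *
st();o=r.get_obs();print(totool(np.array([.665,-.163,.058])-o["tcp_pos"]))
E
```

```text
clock: 14.43
tcp_pos: [0.6622, -0.1638, 0.0952]
orientation: [-3.104, 0.251, 0.063]
contact_force: [0.4, 0.3, -0.2]
grip_width: 0.0
t 14.43 tcp [ 0.6622 -0.1638  0.0952] x-yaw -9.23 zax [-0.038  0.03  -0.999] F [ 0.4   0.32 -0.16] w 0.0 j7 -0.2
[ 0.42085091 -0.03733522  3.70345391]
```

```bash
python3 -m pendant '0.3 0 1 0;0.2 0 1 0;0 0 1 0;0 0 0.4 0;0 0 0 0;0 0 0 0'
python3 - <<'E'
from h import *
st();o=r.get_obs();print(totool(np.array([.665,-.163,.058])-o["tcp_pos"]))
s=grab("side");im=cv2.resize(s["bgr"][150:270,190:340],None,fx=5,fy=5,interpolation=cv2.INTER_CUBIC)
cv2.imwrite("pics/s10.png",cv2.convertScaleAbs(im,alpha=1.6,beta=10))
E
```

```text
clock: 14.93
tcp_pos: [0.6667, -0.1631, 0.0597]
orientation: [-3.104, 0.248, 0.059]
contact_force: [-0.2, 0.7, 1.2]
grip_width: 0.0003
t 14.93 tcp [ 0.6667 -0.1631  0.0597] x-yaw -9.11 zax [-0.036  0.03  -0.999] F [-0.21  0.74  1.21] w 0.0003 j7 -0.21
[-0.16241119  0.02473715  0.17700564]
```

View pics/s10.png

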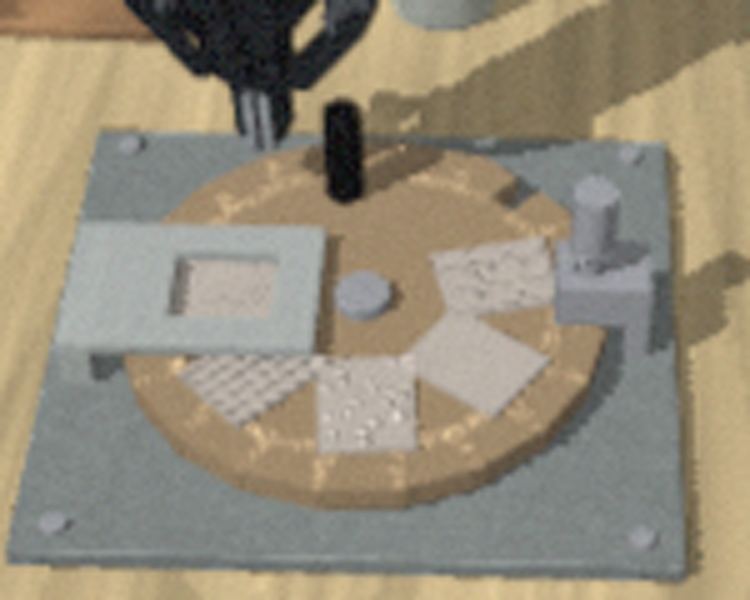

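```bash
python3 -m pendant '-0.8 0 0 0;-0.8 0 0 0;-0.8 0.1 0 0;-0.8 0.1 0 0;-0.5 0 0 0;0 0 0 0'
python3 - <<'E'
from h import *
st()
s=grab("side");im=cv2.resize(s["bgr"][150:270,190:340],None,fx=5,fy=5,interpolation=cv2.INTER_CUBIC)
cv2.imwrite("pics/s11.png",cv2.convertScaleAbs(im,alpha=1.6,beta=10))
E
```

```text
clock: 15.48
tcp_pos: [0.6318, -0.1623, 0.0644]
orientation: [-3.108, 0.251, 0.036]
contact_force: [0.5, 0.3, 0.9]
grip_width: 0.0001
t 15.48 tcp [ 0.6318 -0.1623  0.0644] x-yaw -9.21 zax [-0.021  0.025 -0.999] F [0.46 0.26 0.86] w 0.0001 j7 -0.22
```

View pics/s11.png

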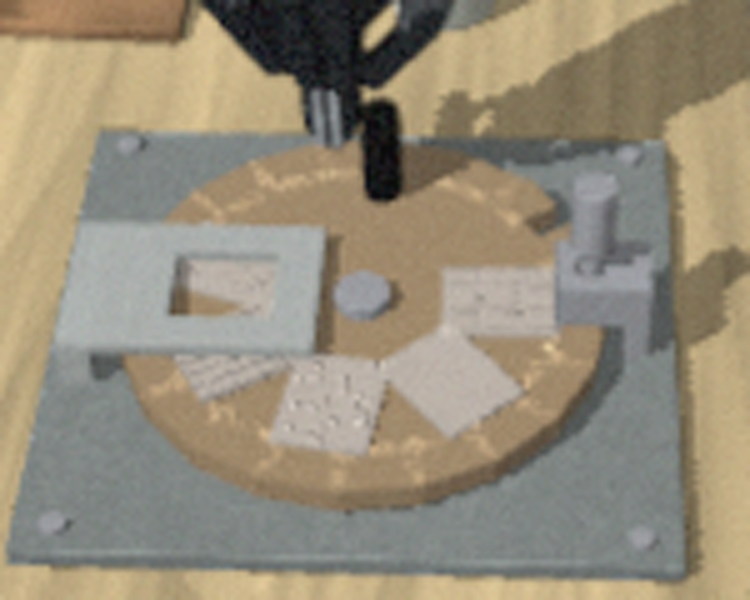

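```bash
cat >> h.py <<'E'
def knob(s,px):
    P=plane(s,un([px],5,190,150),.086)[0]; d=P[:2]-[.609,-.081]
    print("knob",P.round(4),"r",np.linalg.norm(d).round(4),"ang",np.degrees(np.arctan2(d[1],d[0])).round(1),"tcp-knob",(r.get_obs()["tcp_pos"]-P).round(4))
E
python3 - <<'E'
from h import *
s=grab("side");knob(s,(382,110))
E
```

```text
knob [ 0.6079 -0.16    0.086 ] r 0.079 ang -90.8 tcp-knob [ 0.0241 -0.002  -0.0217]
```

```bash
python3 -m pendant '-0.5 0.05 0.1 0;-0.6 0.05 0.1 0;-0.6 0 0.1 0;-0.6 0 0.1 0;-0.2 0 0 0;0 0 0 0'
python3 - <<'E'
from h import *
st()
s=grab("side");im=cv2.resize(s["bgr"][150:270,190:340],None,fx=5,fy=5,interpolation=cv2.INTER_CUBIC)
cv2.imwrite("pics/s12.png",cv2.convertScaleAbs(im,alpha=1.6,beta=10))
E
```

```text
clock: 16.08
tcp_pos: [0.614, -0.1617, 0.0649]
orientation: [-3.111, 0.251, 0.01]
contact_force: [1.7, -0.8, -1.7]
grip_width: -0.0002
t 16.08 tcp [ 0.614  -0.1617  0.0649] x-yaw -9.23 zax [-0.005  0.021 -1.   ] F [ 1.68 -0.81 -1.71] w -0.0002 j7 -0.22
```

View pics/s12.png

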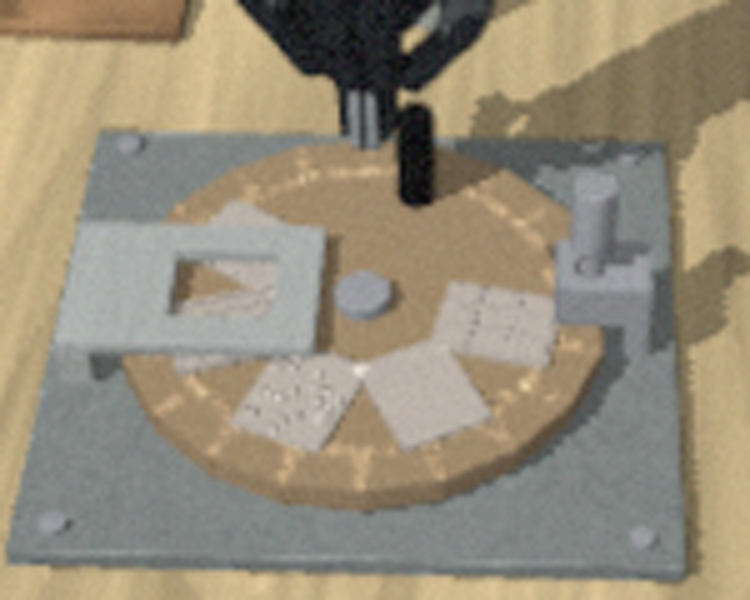

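Run:
```python
from h import *
s=grab("side");knob(s,(415,113))
```

```text
knob [ 0.5913 -0.1591  0.086 ] r 0.0801 ang -102.8 tcp-knob [ 0.0228 -0.0026 -0.0212]
```

```bash
python3 -m pendant '-0.5 -0.05 0 0;-0.5 -0.1 0 0;-0.5 -0.1 0 0;-0.3 -0.1 0 0;0 0 0 0'
python3 - <<'E'
from h import *
st()
s=grab("side");im=cv2.resize(s["bgr"][150:270,190:340],None,fx=5,fy=5,interpolation=cv2.INTER_CUBIC)
cv2.imwrite("pics/s13.png",cv2.convertScaleAbs(im,alpha=1.6,beta=10))
E
```

```text
clock: 16.6
tcp_pos: [0.5988, -0.158, 0.065]
orientation: [-3.114, 0.253, 0.005]
contact_force: [0.4, -1.1, 0.2]
grip_width: -0.0005
t 16.6 tcp [ 0.5988 -0.158   0.065 ] x-yaw -9.31 zax [-0.002  0.018 -1.   ] F [ 0.39 -1.11  0.15] w -0.0005 j7 -0.23
```

View pics/s13.png

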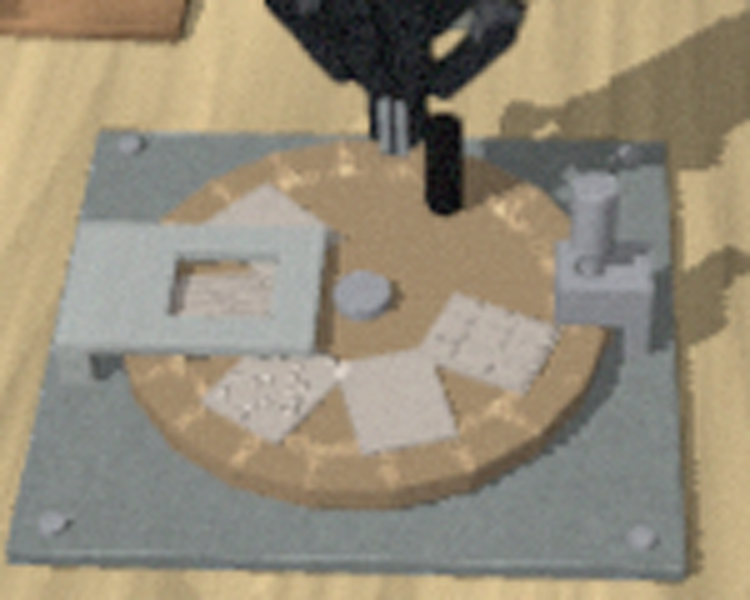

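```bash
python3 -m pendant '-0.2 -0.05 0 0;-0.2 -0.05 0 0;-0.2 -0.05 0 0;-0.2 -0.05 0 0'; python3 -c "
from h import *
st()"
```

```text
clock: 16.98
tcp_pos: [0.5923, -0.1554, 0.0651]
orientation: [-3.114, 0.254, 0.002]
contact_force: [3.1, -2.0, -0.7]
grip_width: -0.0002
t 16.98 tcp [ 0.5923 -0.1554  0.0651] x-yaw -9.33 zax [ 0.     0.017 -1.   ] F [ 3.06 -2.02 -0.73] w -0.0002 j7 -0.24
```

```bash
python3 -m pendant '-0.2 -0.06 0 0;-0.2 -0.06 0 0;-0.2 -0.06 0 0'; python3 -c "
from h import *
st()"
```

```text
clock: 17.23
tcp_pos: [0.586, -0.1523, 0.0651]
orientation: [-3.114, 0.254, 0.003]
contact_force: [6.3, -3.2, -1.7]
grip_width: -0.0001
t 17.23 tcp [ 0.586  -0.1523  0.0651] x-yaw -9.33 zax [-0.     0.017 -1.   ] F [ 6.25 -3.18 -1.71] w -0.0001 j7 -0.24
```

Run:
```python
from h import *
s=grab("side");im=cv2.resize(s["bgr"][150:270,190:340],None,fx=5,fy=5,interpolation=cv2.INTER_CUBIC)
cv2.imwrite("pics/s14.png",cv2.convertScaleAbs(im,alpha=1.6,beta=10)); st()
```

```text
t 17.28 tcp [ 0.586  -0.1523  0.0652] x-yaw -9.33 zax [ 0.     0.017 -1.   ] F [ 3.53 -2.22 -1.46] w -0.0001 j7 -0.24
```

View pics/s14.png

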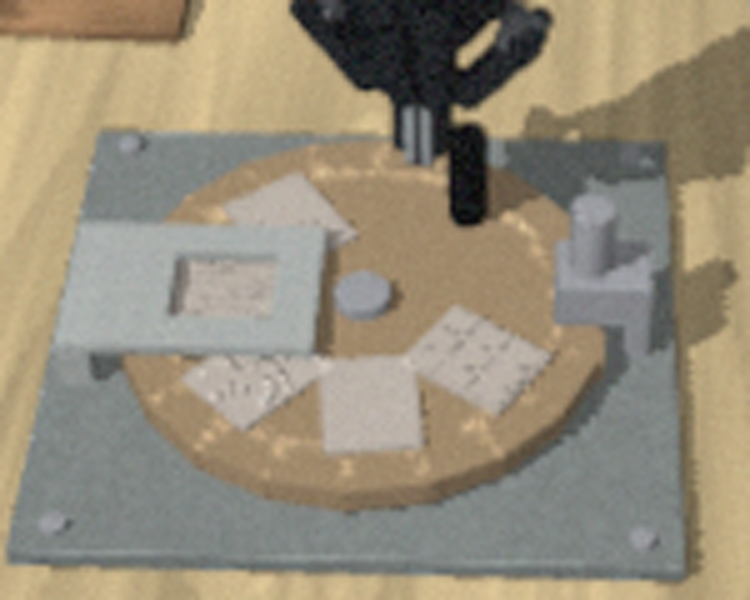

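```bash
python3 -m pendant '0.4 0.1 0 0;0.8 0.2 0 0;1 0.2 0 0;0.5 0.1 0 0;0 0 -1 0;0 0 -2 0;0 0 -3 0;0 0 -3 0'; python3 -m pendant '0 0 -2 0;1 3 0 0;1 3 0 0;0 0 0 0;0 0 0 0;0 0 0 0';python3 - <<'E'
from h import *
st()
s=grab("side");im=cv2.resize(s["bgr"][150:270,190:340],None,fx=5,fy=5,interpolation=cv2.INTER_CUBIC)
cv2.imwrite("pics/s15.png",cv2.convertScaleAbs(im,alpha=1.6,beta=10))
# pin head top height from ray over bush axis
t=grab("top");cv2.imwrite("pics/t15.png",cv2.resize(t["bgr"][120:250,240:380],None,fx=4.4,fy=4.4,interpolation=cv2.INTER_CUBIC))
print("pred side px home/riding (crop)",[((p-[190,150]+.5)*5-.5).round(0) for p in proj(s,[[.4995,-.0873,.094],[.4995,-.0873,.106]])])
E
```

```text
clock: 17.95
tcp_pos: [0.6068, -0.1605, 0.1501]
orientation: [-3.108, 0.249, 0.04]
contact_force: [0.3, -0.3, 0.1]
grip_width: 0.0002
clock: 18.45
tcp_pos: [0.623, -0.2236, 0.1827]
orientation: [-3.108, 0.243, 0.018]
contact_force: [-0.3, 1.1, -0.5]
grip_width: 0.0002
t 18.45 tcp [ 0.623  -0.2236  0.1827] x-yaw -8.93 zax [-0.01   0.025 -1.   ] F [-0.26  1.1  -0.49] w 0.0002 j7 -0.07
pred side px home/riding (crop) [array([594., 211.]), array([595., 192.])]
```

View pics/s15.png

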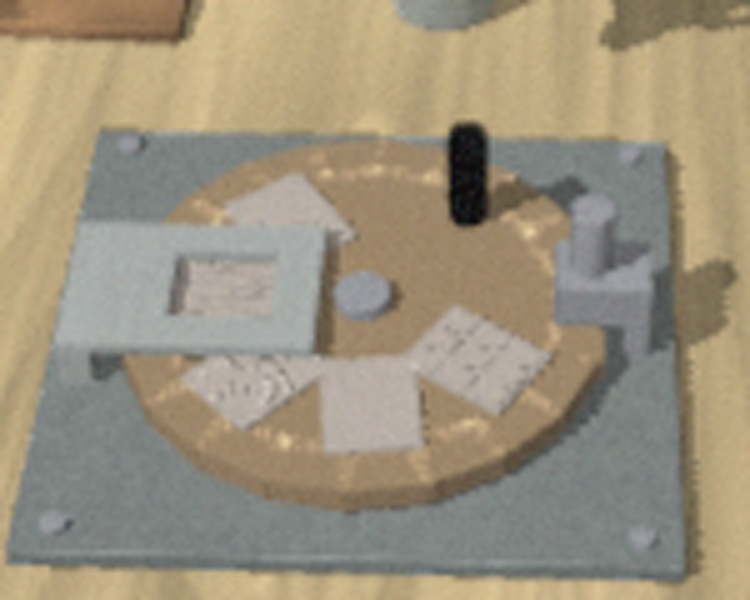

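View pics/t15.png

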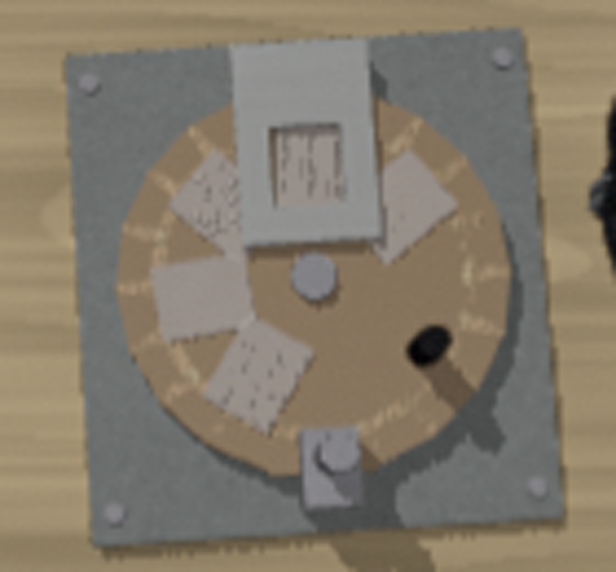

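Run:
```python
from h import *
s=grab("side");knob(s,(467,132));st()
```

```text
knob [ 0.5643 -0.1471  0.086 ] r 0.0797 ang -124.1 tcp-knob [ 0.0587 -0.0747  0.0963]
t 18.6 tcp [ 0.623  -0.2217  0.1823] x-yaw -8.79 zax [-0.01   0.026 -1.   ] F [-0.16 -0.46  0.35] w 0.0001 j7 -0.07
```

```bash
python3 -c "
from h import *
print(r.hand_in());st()"
```

```text
the job is handed in; nothing more can be done
None
the job is handed in; nothing more can be done
```

The job is handed in, and as far as my checks can tell everything is in place; the hand-in itself reports no verdict. I put the pin in the bush, let go of it with its foot riding on the wheel, and turned the wheel clockwise by pushing the knob with the shut fingers. The push force rose from about 3.6 N to 7 N as the pin dropped, so I stopped, backed off and lifted clear at about 18.5 s.

- **Pin:** in the side view the top of its head sits at crop row 208. I predicted 211 for fully home and 192 for riding on the wheel, so it is home.
- **Sample:** the combed sample fills the window. The knob stands at -124.1°, which puts the wheel about 2.4° past the window position. That is about 3 mm at the sample, against the 9 mm allowed.
- **Rest of the scene:** the robot was touching nothing at hand-in. I kept it clear of the cup, jar, tile and look-alike pins, but did not measure them again at the end.
- **Checks that disagreed:**
  - The two fixed cameras differed by about 2 mm on the position of the bush. The wrist camera agreed with the top view and the pin went in without any extra force.
  - The tool drifted 0.02 to 0.04 rad off vertical during fast moves, with no ill effect.

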